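Put the corn spit on the gas grill and light it

ROBOT

A 6-joint arm with a two-finger parallel gripper is mounted at the origin on a cart in front of the work surface, level with it; the furniture and walls round the work are solid. World frame = base frame: x ahead of the robot, y to its left, z up, the work surface at z = 0. Lengths are in m, angles in rad, forces in N, time in s.
With the tool pointing down it reaches from about 0.375 to 0.925 m from the base axis. Payload 5.7 kg.
Tool frame: the origin (TCP) lies on the centre line of the jaws, within the pads' length; the fingertips stand 11 mm ahead of it and the grasp point (between the pads) lies 8 mm behind it; z points along the fingers, y is the line along which they close (so a half turn about z gives the same grasp; the last joint's range is limited). The gripper opens to 88 mm and grips with 3 to 60 N. Pads are 20 mm wide; open, the fingers measure 115 mm over their backs; the gripper's body (75 mm by 178 mm) begins 61 mm behind the grasp point.
Start: joints at [-1.361, 0.359, 1.51, -0, 1.272, -0.115], TCP at [0.191, -0.569, 0.234] pointing down, gripper open.
Joint ranges: [-2.97, 2.97], [-1.01, 2.36], [0.21, 2.38], [-0.96, 4.11], [0.2, 2.71], [-2.98, 2.98]. Speed limits (rad/s): [2.39, 2.39, 3.14, 3.14, 3.14, 3.14].

INTERFACE

Orientations are given as a rotation vector (axis times angle).
In Python, from workcell import arm gives the robot as it stands.
- The arm moves only by the tool drive_tool, never from a script. Its argument "increments" is a list of rows, each an object with "xyz": the shift along the world's x, y, z in units of 40 mm (1.0 is 40 mm), a list of three; "turn": the turn about the world's z in units of 5 degrees (1.0 is 5 degrees); "hand": the opening in per cent of the stroke, from 0 (shut) to 100 (fully open). In form: [{"xyz": [tx, ty, tz], "turn": turn, "hand": hand}, ...]. A call has 1 to 8 rows; each row is the pose to reach, as a shift and turn from the pose commanded when the call began; what a row does not reach only later rows make up. A row lasts 1/10 s, in which the tool goes at most 50 mm and 8.59 degrees, less where a joint would pass 70% of its speed; a pose out of reach is approached as far as the arm can. A call with a gripper value outside its range is refused whole. The fingers move at their own pace and stop on an object; "squeeze" is the grip in N (left out, the last holds). Time passes only in rows, so rows that repeat a pose let the fingers close. It gives the time, the measured TCP pose, the force, the opening and the grip force at its end, in the units of the state.
- arm.get_state(): the state, without advancing time (a new reading comes with each control period).
- arm.read_camera(name): name is "scene" or "top"; returns the picture (400x640x3 uint8, blue, green, red); there is no depth.
- arm.get_calibration(name): a dict with "fov_y" (degrees; the focal length in pixels is half the picture's height over the tangent of half this angle, whatever the lens; pixels are square), "cx", "cy" (the principal point, pixels), "R" (3x3) and "t" (3): a world point X has camera coordinates R X + t. Camera axes: x right, y down, z forward; pixel columns grow to the right and rows downward; lengths in m; the calibration is good to about 2 mm. A picture is of the moment at which its call begins. get_calibration takes no time and is no camera call.
- arm.close_job(): hands the job in; it is judged then, once.
The state is a dict: "t": time; "qpos": joint angles; "qvel": joint speeds; "effort": joint torques, N m; "position": TCP position; "tcp_rot": TCP orientation; "wrist_force": force on the tool from outside, world axes, zero at the start; "ft_torque": the same for the moment, N m; "opening": opening from 0.0 (shut) to 1.0 (fully open); "finger_force": force on a finger pad.
Only numpy, scipy, OpenCV 4.12 (cv2) and the standard library are available. Lean on these libraries where they do the work, as an engineer would, in place of code of your own. Each camera call takes 0.05 s, during which the arm holds its last target. There are 200 camera calls.

TASK

Put the corn spit from the chopping board on the grill: its tip fully home through the eyelet and its rod resting in the open fork with the handle outside, and let go of it. Then light the grill: push the sprung knob fully in, turn it anticlockwise past its safety stop to the large flame without forcing it, and keep it pushed in there for about two seconds so that the flame catches. Finally let the knob spring out, turn it on to the small flame at the end of its turn, and leave the things around the grill standing as they are.

Things in the scene. Friction and masses are not known exactly. Their poses are not given: they have to be found in the camera images.
- grill: fixed steel table-top gas grill, 250 deep x 280 wide (mm). Origin: on the worktop mid-width, 115 behind its front; x to its back, y to its left, z up. Left: open trough, rims z = 85, inside below 70. Right: valve box with the knob, flat top z = 85, y -25 to -140. From x = 55 back: round cartridge lid, top z = 121. The spit lies along y at x = -10, eyelet bracket at its right end, fork at its left
- eyelet (a point): centre of the 14 mm hole in the upright eyelet bracket (6 mm plate, 34 wide, top z = 135), on its face to the trough; at (-10, -17, 118) mm in the grill's frame, axes as the grill's. The hole runs along the grill's -y, far face 6 mm beyond this point, then 60 mm of free room
- fork (a point): axis of the rod when it rests in the fork; at (-10, 130, 115) mm in the grill's frame, axes as the grill's. The fork is an open V of 6 mm round bar in the grill's x-z plane, arms 35 degrees from upright, open above, ends at z = 137 mm
- spit: corn-cob spit, 209 mm, 0.22 kg, on the board. Origin: on its axis mid-cob; x along the rod to the tip; y, z turn as it rolls. Rod 8 mm thick, round tip at x = 88; cob 43 thick, x -40 to 40 (grip here); collar 12 thick from -94, handle 19 thick from -99 to -121. In place, x is the grill's -y and the origin at grill y = 45: tip 20 mm beyond the eyelet's far face, collar 9 mm outside the fork
- spit_tip (a point): the round end of the rod, 88 mm from the spit's origin along its x
- knob (a joint): knob angle about the upright axis (rad), anticlockwise from above is positive: 0 to 0.2 off (pointer to the ring at the back), 1.3 large flame, 2.6 small flame and end stop. The safety stop blocks it at about 0.35 unless pushed in; from 0.8 on it turns freely, in or out (the stop also blocks the way back). Friction 0.05 N m; stays where left
- spindle (a joint): how far the knob is pushed in (m): 0 out, 0.008 fully in on a rigid end stop. A spring pushes it out with 6 N at 0 and 10 N fully in; it passes the safety stop only from about 0.0065 on, and must be kept in while it passes
- knob_grip (a point): on the knob's axis, mid-height of its wing, 113 mm above the worktop when out. Black knob: skirt 56 mm across and 6 thick, its top 12 below this point; straight wing to grip 50 long, 14 thick, 24 high, top 12 above this point. The point's x points along the wing to the end with the white line; turns and sinks with the knob. At angle 0, x is the grill's x
- full_mark (a point): the large flame printed on the valve box, to which the pointer points at 1.3 rad
- low_mark (a point): the small flame printed on the valve box, to which the pointer points at 2.6 rad
- board: wooden chopping board, 320 x 220 x 21 mm, fixed; origin in the middle of its underside, its long side along its y
- salt_shaker: glass salt shaker, 44 mm across, 90 mm high, bystander; origin at its foot
- pepper_mill: wooden pepper mill, 58 mm across, 170 mm high, bystander; origin at its foot
- tomato: tomato, 70 mm, bystander; origin at its underside
- mug: striped mug, 86 mm across, 90 mm high, bystander; origin at its foot

How it is judged:
On the way, in this order (a step that is already met when the one before it is completed fails the run):
1. the spit is in place, tip at least 10 mm out of the far side of the eyelet, rod resting in the fork, and released (y of spit_tip in the frame of eyelet below -0.016 m and x of spit in the frame of fork between -0.006 and 0.006 m and z of spit in the frame of fork between -0.006 and 0.005 m and angle between the x axis of spit and the y axis of grill, either way round below 0.06 rad and contact force between the fingers and spit below 0.3 N), for 0.3 s.
2. the knob is held pushed in (5.5 mm or more) at the large flame (1.3 rad, within 0.25) for one second (value of joint spindle above 0.0055 m and value of joint knob between 1.05 and 1.55 rad), for 1 s.
At the end, for the whole second after the job is handed in: The spit lies in the grill, released and at rest: tip at least 10 mm out of the far side of the eyelet, rod resting in the fork (axis within 6 mm), level. The knob has sprung out (within 1.5 mm) and points to the small flame (within 0.2 rad of its end stop) (all of step 1 and linear speed of spit below 0.02 m/s and value of joint knob above 2.4 rad and value of joint spindle below 0.0015 m); the robot touches nothing.
It fails at once if the salt shaker, pepper mill, tomato or mug is pushed more than 30 mm (distance of any of salt_shaker, pepper_mill, tomato, mug from where it was at the start of the episode above 0.03 m).
It fails at once if the spit is dropped or let roll off below the board's top (height (world z) of spit below 0.03 m).
It fails at once if the knob is forced into its safety stop without being pushed in (turned past 0.5 rad) (value of joint knob between 0.5 and 0.7 rad and value of joint spindle below 0.004 m).
It also fails if it takes over 72 s, if anything falls off the work surface, if the arm or the gripper's body presses on something with over 40 N, if the wrist force passes 120 N, or if a joint passes its speed limit or range.

## Working session

There is one attempt and no reset: what is moved stays moved. The work goes in short steps, Python scripts to look and compute and a tool call to move; the robot and the scene stay as the last step left them, time stands still between calls to the robot, and variables do not carry over. Pictures are saved under pics/ and viewed, at most 10 in all, crops included, and the job is handed in when it is done.

Besides the shell and the picture viewer there is one more tool, called by a JSON object that holds its "fn" and its "kwargs". drive_tool: Moves the arm, as the interface text tells. Its arguments: {"type":"object","properties":{"increments":{"type":"array"},"squeeze":{"type":"number"}},"required":["increments"]}

```bash
mkdir -p pics; cat > h.py <<'E'
import numpy as np, cv2
from workcell import arm
def cal(n):
    c=arm.get_calibration(n); f=200/np.tan(np.radians(c["fov_y"])/2)
    return f,c["cx"],c["cy"],np.array(c["R"]),np.array(c["t"]),c
def proj(n,X):
    f,cx,cy,R,t,_=cal(n); p=R@np.array(X,float)+t
    return np.array([f*p[0]/p[2]+cx,f*p[1]/p[2]+cy])
def ray(n,u,v):
    f,cx,cy,R,t,_=cal(n); d=R.T@np.array([(u-cx)/f,(v-cy)/f,1]); return -R.T@t,d/np.linalg.norm(d)
def onz(n,u,v,z):
    o,d=ray(n,u,v); return o+d*(z-o[2])/d[2]
E
python3 - <<'E'
from h import *
for n in("scene","top"):
    im=arm.read_camera(n); cv2.imwrite(f"pics/{n}0.png",im); c=arm.get_calibration(n)
    print(n,c, -np.array(c["R"]).T@np.array(c["t"]))
print(arm.get_state())
E
```

```text
scene {'fov_y': 54.110475400443555, 'cx': 320.52559024029534, 'cy': 201.5602371369278, 'R': array([[-0.56184893, -0.82711309,  0.0144814 ],
       [-0.69044044,  0.45922267, -0.55893339],
       [ 0.45565093, -0.32403467, -0.8290861 ]]), 't': array([0.4265496 , 0.32245564, 1.34842615])} [-0.15211878  0.64166264  1.29201556]
top {'fov_y': 43.382804011986735, 'cx': 317.9610889947686, 'cy': 201.7504161797749, 'R': array([[ 0.04002363, -0.99918596, -0.00505172],
       [-0.97404322, -0.0378882 , -0.22316876],
       [ 0.22279569,  0.01385262, -0.97476673]]), 't': array([0.15306056, 0.53900873, 1.4409723 ])} [0.19784934 0.15339679 1.52567499]
{'t': 0.1, 'qpos': array([-1.36109792e+00,  3.59438664e-01,  1.51133803e+00, -4.80380183e-06,
        1.27252698e+00, -1.15138895e-01]), 'qvel': array([-0.00226121, -0.00186967, -0.00256186, -0.00164222, -0.00168049,
        0.00076977]), 'effort': array([ 6.78890938e-04, -5.16355348e+01, -2.71407616e+01,  6.76123844e-02,
        2.77130201e-02, -2.64253720e-05]), 'position': array([ 0.19133064, -0.56801598,  0.23288501]), 'tcp_rot': array([-3.09855959e+00, -5.07738649e-01,  1.34154176e-04]), 'wrist_force': array([ 0.26767851,  0.29969652, -0.41891509]), 'ft_torque': array([-0.02461131,  0.05418734, -0.02592719]), 'finger_force': 0.0, 'opening': 0.997018741784165}
```

View pics/scene0.png

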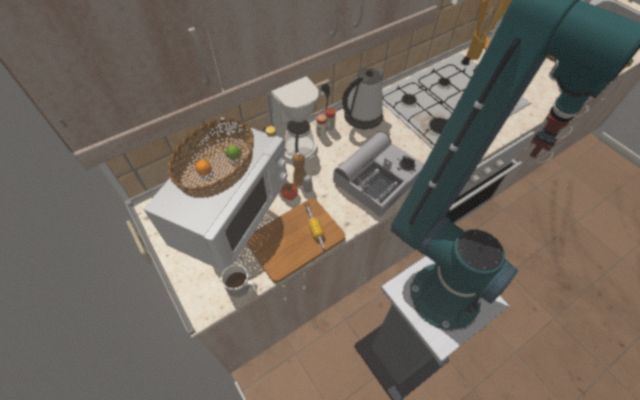

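View pics/top0.png

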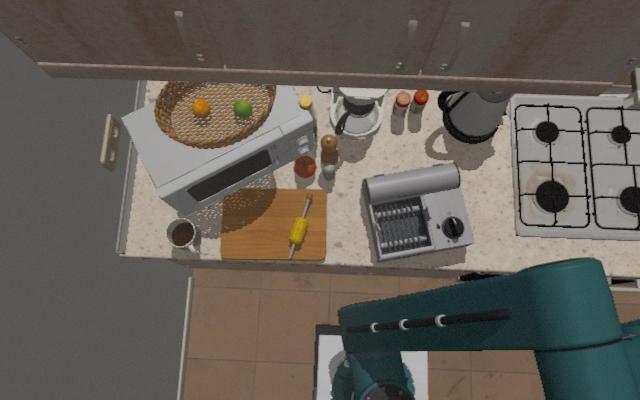

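The top picture shows the board at (275,225) with the spit at (300,232). Tomato is at (305,167), mill and shaker at (329,145–170), mug at (182,235). The grill is at (418,215) with its knob at (453,228). I'll enlarge both views.

```bash
python3 - <<'E'
from h import *
a=cv2.imread("pics/top0.png")[155:270,355:480]; b=cv2.imread("pics/top0.png")[155:270,265:340]
cv2.imwrite("pics/topc.png",cv2.resize(np.hstack([b,a]),None,fx=4,fy=4,interpolation=cv2.INTER_CUBIC))
a=cv2.imread("pics/scene0.png")[130:250,270:430]
cv2.imwrite("pics/scenec.png",cv2.resize(a,None,fx=5,fy=5,interpolation=cv2.INTER_CUBIC))
E
```

```text
(no output)
```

View pics/topc.png

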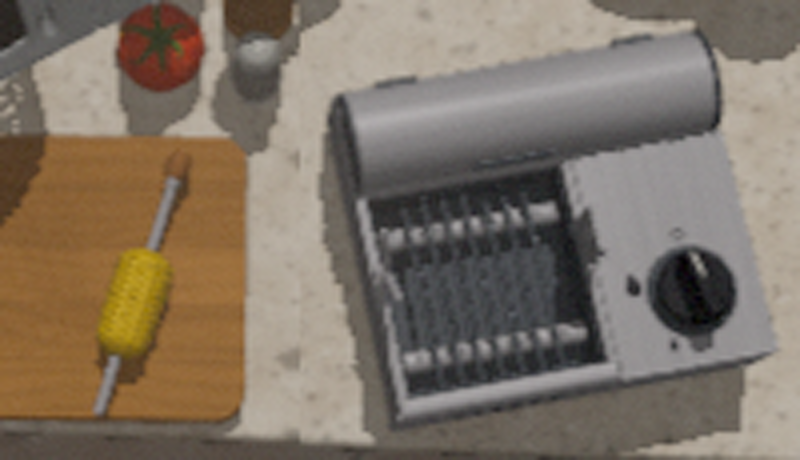

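View pics/scenec.png

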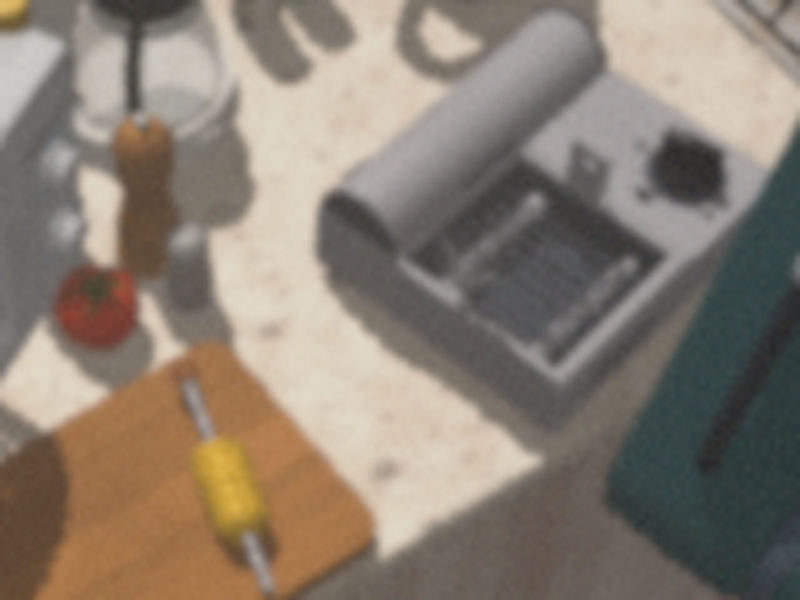

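The enlargements put the spit tip at about (290,258) and its handle end at (310,193) in the top view. The eyelet bracket is at about (428,215) in the top view and (388,164) in the scene view. The knob is at (453,228), with the white line pointing to the back. Next I'll average frames and measure.

```bash
cat >> h.py <<'E'
def avg(n,k=6):
    return np.mean([arm.read_camera(n).astype(float) for _ in range(k)],0)
def edge(img,n,a,b,z,half=4):
    """sub-pixel line fit: strongest gradient along normals between pixel points a,b; returns world line (pt,dir) on plane z"""
    g=img.mean(2).astype(np.float32); a=np.array(a,float);b=np.array(b,float);d=(b-a)/np.linalg.norm(b-a);nn=np.array([-d[1],d[0]])
    s=np.arange(-half,half+.01,.25);P=[]
    for k in np.linspace(.05,.95,25):
        q=a+k*(b-a)+s[:,None]*nn
        p=cv2.remap(g,q[:,0].astype(np.float32)[None],q[:,1].astype(np.float32)[None],cv2.INTER_LINEAR)[0]
        gr=np.abs(np.gradient(p));i=gr.argmax();w=gr[max(0,i-4):i+5];P.append(a+k*(b-a)+nn*(s[max(0,i-4):i+5]*w).sum()/w.sum())
    P=np.float32(P);vx,vy,x0,y0=cv2.fitLine(P,cv2.DIST_HUBER,0,.01,.01).ravel()
    W=[onz(n,x0+t*vx,y0+t*vy,z)[:2] for t in(-10,10)]
    D=(W[1]-W[0])/np.linalg.norm(W[1]-W[0]); return (W[0]+W[1])/2,D,np.array([x0,y0,vx,vy])
E
python3 - <<'E'
from h import *
T=avg("top",8);S=avg("scene",8);np.save("T.npy",T);np.save("S.npy",S)
U=lambda X,Y:(355+(X-300)/4,155+Y/4)
for nm,a,b,z in [("right",U(728,155),U(772,345),.085),("front_box",U(630,377),U(765,352),.085),("front_trough",U(405,418),U(610,377),.085),("boxleft",U(592,290),U(606,350),.085),("left",U(358,205),U(395,400),.085)]:
    p,d,l=edge(T,"top",a,b,z); print(nm,p.round(4),np.degrees(np.arctan2(d[1],d[0])).round(2),l.round(2))
# knob
hsv=cv2.cvtColor(T.astype(np.uint8),cv2.COLOR_BGR2HSV)
m=((T.max(2)<60)*255).astype(np.uint8);m2=np.zeros_like(m);m2[212:242,438:472]=m[212:242,438:472]
c=max(cv2.findContours(m2,0,1)[0],key=cv2.contourArea);print("knob",cv2.contourArea(c),cv2.fitEllipse(c),cv2.minEnclosingCircle(c))
(u,v)=cv2.fitEllipse(c)[0];print(onz("top",u,v,.101))
# cob
m=cv2.inRange(hsv,(20,150,100),(35,255,255));m[:, :270]=0;m[:,330:]=0;m[:190]=0
c=max(cv2.findContours(m,0,1)[0],key=cv2.contourArea);r=cv2.minAreaRect(c);print("cob",r)
print(onz("top",*r[0],.048), "tip",onz("top",290,258,.0425),"handle",onz("top",310,193,.0425))
o=[cv2.resize(T[y0:y0+70,x0:x0+66].astype(np.uint8),None,fx=6,fy=6,interpolation=cv2.INTER_CUBIC) for y0,x0 in((185,365),(185,410))]
cv2.imwrite("pics/z1.png",np.hstack(o))
cv2.imwrite("pics/z2.png",cv2.resize(S[145:205,335:425].astype(np.uint8),None,fx=8,fy=8,interpolation=cv2.INTER_CUBIC))
E
```

```text
right [ 0.4857 -0.2679] -166.85 [4.6915e+02 2.2144e+02 2.5000e-01 9.7000e-01]
front_box [ 0.4126 -0.2272] -77.15 [ 4.5563e+02  2.4581e+02  9.8000e-01 -1.8000e-01]
front_trough [ 0.3846 -0.0844] -76.18 [ 4.0591e+02  2.5354e+02  9.8000e-01 -2.0000e-01]
boxleft [ 0.4355 -0.1522] -166.86 [4.2944e+02 2.3697e+02 2.4000e-01 9.7000e-01]
left [0.4457 0.0061] -167.28 [3.7467e+02 2.3136e+02 2.1000e-01 9.8000e-01]
knob 283.0 ((452.7569580078125, 228.4122314453125), (19.27720069885254, 19.625459671020508), 140.78526306152344) ((452.5, 228.0), 10.594910621643066)
[ 0.46012138 -0.2158099   0.101     ]
cob ((298.0, 230.0), (14.546475410461426, 26.56313133239746), 18.43494987487793)
[0.44706681 0.23032895 0.048     ] tip [0.36346317 0.25012268 0.0425    ] handle [0.56316292 0.19973855 0.0425    ]
```

View pics/z1.png

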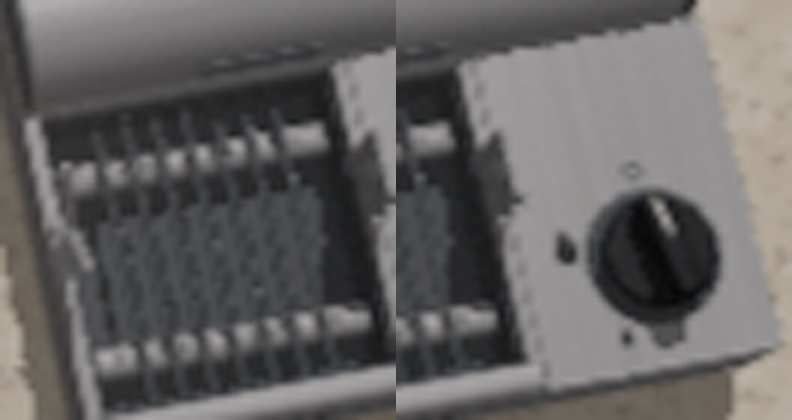

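View pics/z2.png

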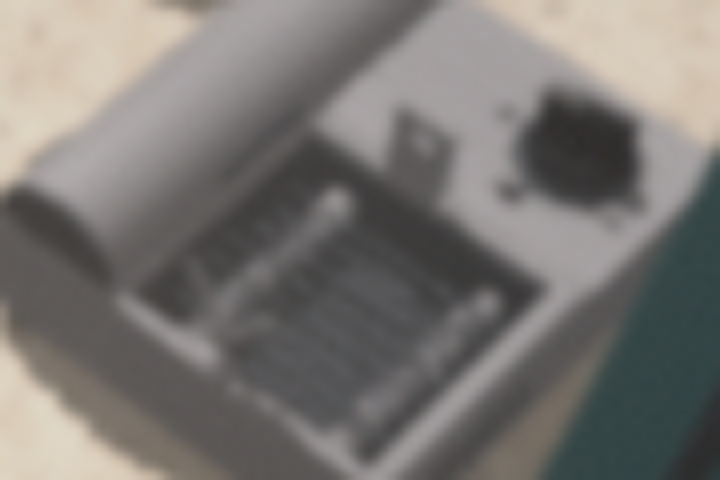

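These enlargements show the box top and the bracket: a dark quad near (485–520,140–205) in the right panel, with the fork tips near (60–95,230–265) in the left panel. In the scene crop the eyelet hole is at about (426,145). I'll check a predicted grill pose against these.

```bash
cat >> h.py <<'E'
G=dict(yaw=np.radians(13.0),o=np.array([.5078,-.1197,0]))
def g2w(p,G=G):
    c,s=np.cos(G["yaw"]),np.sin(G["yaw"]); return G["o"]+np.array([[c,-s,0],[s,c,0],[0,0,1]])@np.array(p)
E
python3 - <<'E'
from h import *
T=np.load("T.npy");S=np.load("S.npy")
pts=dict(hole=(-.010,-.020,.118),brTopF=(-.027,-.017,.135),brTopB=(.007,-.017,.135),brBotF=(-.027,-.017,.085),brBotB=(.007,-.017,.085),forkF=(-.010-.0225,.130,.137),forkB=(.0125,.130,.137),cFL=(-.115,.14,.085),cFR=(-.115,-.14,.085),boxL=(-.115,-.025,.085),knob=(-.0681,-.0829,.101))
o=[]
for n,I,(x0,y0,w,h) in(("top",T,(365,185,110,70)),("scene",S,(335,145,90,60))):
    f=7 if n=="top" else 8
    im=cv2.resize(I[y0:y0+h,x0:x0+w].astype(np.uint8),None,fx=f,fy=f,interpolation=cv2.INTER_CUBIC)
    for k,p in pts.items():
        q=proj(n,g2w(p));print(n,k,q.round(1)) if k in("hole","knob") else 0
        c=tuple(int(v) for v in ((q-(x0,y0)+.5)*f));cv2.drawMarker(im,c,(0,255,0) if k!="hole" else (0,0,255),cv2.MARKER_CROSS,9,1)
    im=cv2.resize(im,(500,int(500*h/w)));o.append(im)
h=max(i.shape[0] for i in o)
o=np.vstack(o)[:, :];cv2.imwrite("pics/ov.png",o[:600] if o.shape[0]>600 else o);print(o.shape)
E
```

```text
top hole [427.9 211.7]
top knob [452.8 228.4]
scene hole [388.  161.7]
scene knob [408.8 163.3]
(651, 500, 3)
```

View pics/ov.png

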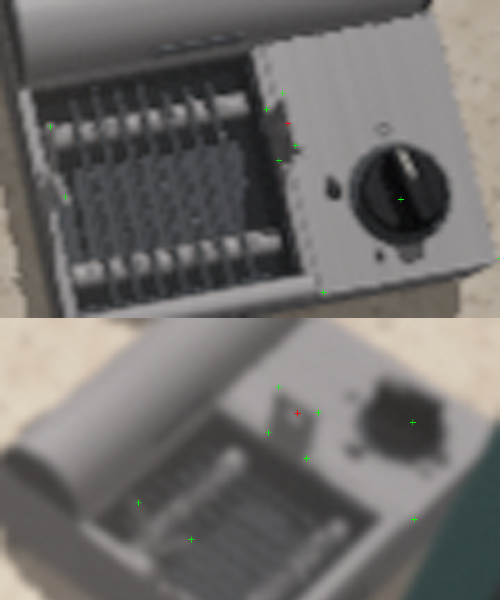

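```bash
python3 - <<'E'
from h import *
T=np.load("T.npy").mean(2);S=np.load("S.npy").mean(2)
print(S[156:172,381:396].round().astype(int));print(T[204:224,421:436].round().astype(int))
c,s=np.cos(G["yaw"]),np.sin(G["yaw"])
B=S[160:166,385:392];w=np.clip(B-100,0,None)
E
```

```text
[[164 165 163 162 162 162 162 163 163 163 162 161 160 161 160]
 [166 165 162 157 154 157 161 162 162 162 162 161 161 160 161]
 [165 164 158 142 135 140 152 158 162 162 162 163 162 160 159]
 [165 164 153 128 111 117 134 147 155 161 161 162 162 161 160]
 [166 163 150 120  99 103 115 128 140 152 157 159 161 162 160]
 [165 161 144 115  97 104 113 115 119 132 145 153 159 161 161]
 [161 156 137 108  97 107 120 119 109 110 126 144 155 160 160]
 [154 148 126 102  94 100 114 118 106 100 116 142 157 161 161]
 [143 139 117  97  91  92  99 104  98  98 119 148 160 163 162]
 [120 126 110  94  90  90  92  91  91 100 124 150 161 163 162]
 [ 93 102  98  92  90  90  90  90  92 104 130 153 162 163 162]
 [ 74  82  86  88  90  90  89  90  95 109 135 156 162 164 160]
 [ 65  68  75  80  85  88  90  91  97 116 139 157 164 164 161]
 [ 62  64  66  71  77  82  87  90 102 125 145 158 164 165 163]
 [ 61  61  62  63  68  74  80  88 105 128 143 152 160 164 164]
 [ 62  62  61  60  63  66  69  78  93 111 127 142 155 160 162]]
[[ 57 124 152 134 139 156 156 156 155 153 152 153 154 153 152]
 [ 49 107 143 132 142 157 15
[... 469 characters left out ...]
2 153]
 [ 32  47  54  62  65  69  73  94 135 151 152 153 151 152 152]
 [ 33  35  47  60  63  65  71  75 127 151 153 153 151 151 153]
 [ 32  32  36  52  61  61  64  61 124 152 152 153 151 151 152]
 [ 32  30  34  50  61  62  62  61 101 140 153 152 151 151 152]
 [ 31  30  34  47  62  65  62  62  81 112 131 146 152 150 152]
 [ 31  31  34  44  61  65  60  63  67  75 127 152 151 150 151]
 [ 34  30  30  40  56  62  64  64 108 137 141 146 151 151 150]
 [ 34  30  28  36  51  64  68  71 110 145 152 150 152 150 150]
 [ 35  32  32  34  46  68 118 120 131 151 153 152 151 151 150]
 [ 33  31  30  32  44  68  95 115 142 154 153 153 151 151 150]
 [ 37  31  30  31  41  61  79 122 149 152 152 153 151 151 150]]
```

The grill yaw is about 13° and the cob centre is near (0.449, 0.229). I'm setting off now, going round the base.

{"fn": "drive_tool", "kwargs": {"increments": [{"xyz": [6.5,6.7,0.5],"turn": -6.6,"hand": 100},{"xyz": [6.5,6.7,0.5],"turn": -6.6,"hand": 100},{"xyz": [6.5,6.7,0.5],"turn": -6.6,"hand": 100},{"xyz": [6.5,6.7,0.5],"turn": -6.6,"hand": 100},{"xyz": [6.5,6.7,0.5],"turn": -6.6,"hand": 100},{"xyz": [6.5,6.7,0.5],"turn": -6.6,"hand": 100},{"xyz": [6.5,6.7,0.5],"turn": -6.6,"hand": 100},{"xyz": [6.5,6.7,0.5],"turn": -6.6,"hand": 100}], "squeeze": 25}}

```text
t: 1.7
position: [0.4534, -0.298, 0.254]
tcp_rot: [-3.117, 0.391, -0.002]
wrist_force: [-1.3, -0.4, 0.5]
opening: 1.0
finger_force: 0.0
```

{"fn": "drive_tool", "kwargs": {"increments": [{"xyz": [0,10,0],"turn": 0,"hand": 100},{"xyz": [0,10,0],"turn": 0,"hand": 100},{"xyz": [0,10,0],"turn": 0,"hand": 100},{"xyz": [0,10,0],"turn": 0,"hand": 100},{"xyz": [0,10,0],"turn": 0,"hand": 100},{"xyz": [0,10,0],"turn": 0,"hand": 100},{"xyz": [0,10,0],"turn": 0,"hand": 100},{"xyz": [0,10,0],"turn": 0,"hand": 100}]}}

```text
t: 2.5
position: [0.4512, 0.1014, 0.254]
tcp_rot: [-3.117, 0.394, -0.002]
wrist_force: [1.8, -0.9, 0.6]
opening: 0.999
finger_force: 0.0
```

{"fn": "drive_tool", "kwargs": {"increments": [{"xyz": [-0.05,1.2,0],"turn": 0,"hand": 100},{"xyz": [-0.05,2.4,-0.5],"turn": 0,"hand": 100},{"xyz": [-0.05,3.2,-1.0],"turn": 0,"hand": 100},{"xyz": [-0.05,3.2,-2.0],"turn": 0,"hand": 100},{"xyz": [-0.05,3.2,-3.0],"turn": 0,"hand": 100},{"xyz": [-0.05,3.2,-3.0],"turn": 0,"hand": 100}]}}

```text
t: 3.1
position: [0.4455, 0.2265, 0.1296]
tcp_rot: [3.113, -0.392, -0.013]
wrist_force: [-1.0, -0.1, -0.2]
opening: 1.0
finger_force: 0.0
```

```bash
python3 - <<'E'
from h import *
T=arm.read_camera("top");S=arm.read_camera("scene");st=arm.get_state();print(st["position"],st["tcp_rot"])
o=[]
for n,I in(("top",T),("scene",S)):
    f=5
    x0,y0=(265,190) if n=="top" else (275,180)
    im=cv2.resize(I[y0:y0+75,x0:x0+80],None,fx=f,fy=f,interpolation=cv2.INTER_CUBIC)
    p=st["position"].copy();
    for k,(dx,z) in enumerate([(0,.0425),(.088,.0425)]):
        a=np.radians(165.6);q=proj(n,[p[0]+dx*np.cos(a),p[1]+dx*np.sin(a),z]);c=tuple(int(v) for v in ((q-(x0,y0)+.5)*f));cv2.drawMarker(im,c,(0,0,255),cv2.MARKER_CROSS,9,1)
    o.append(im)
cv2.imwrite("pics/g1.png",np.hstack(o))
E
```

```text
[0.44920993 0.22727108 0.13380764] [ 3.11626092e+00 -3.93527500e-01 -2.15522644e-03]
```

View pics/g1.png

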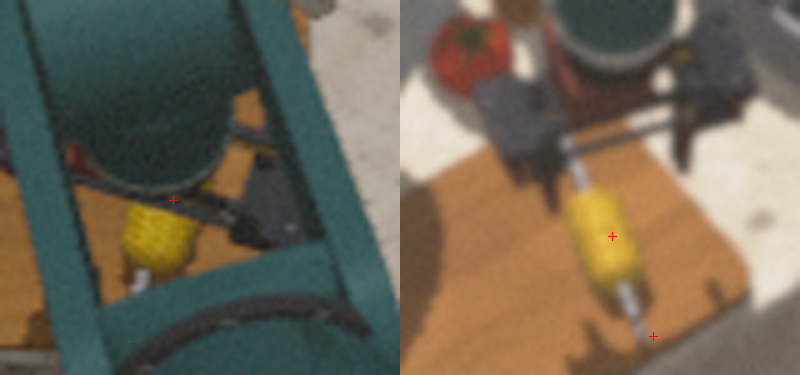

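In the scene half the cob centre is at (605,237) against my predicted (612,237), so the tool is about 3–4 mm short in +y. I'll correct that, go down and grip.

{"fn": "drive_tool", "kwargs": {"increments": [{"xyz": [0,0.08,-0.8],"turn": -0.2,"hand": 100},{"xyz": [0,0.08,-1.6],"turn": -0.2,"hand": 100},{"xyz": [0,0.08,-2.2],"turn": -0.2,"hand": 100},{"xyz": [0,0.08,-2.4],"turn": -0.2,"hand": 100},{"xyz": [0,0.08,-2.4],"turn": -0.2,"hand": 100}]}}

```text
t: 3.7
position: [0.4504, 0.2306, 0.0385]
tcp_rot: [-3.113, 0.422, -0.001]
wrist_force: [-0.2, 0.2, 0.6]
opening: 1.004
finger_force: 0.0
```

{"fn": "drive_tool", "kwargs": {"increments": [{"xyz": [0,0,0],"turn": 0,"hand": 30},{"xyz": [0,0,0],"turn": 0,"hand": 30},{"xyz": [0,0,0],"turn": 0,"hand": 30},{"xyz": [0,0,0],"turn": 0,"hand": 30},{"xyz": [0,0,0],"turn": 0,"hand": 30},{"xyz": [0,0,0],"turn": 0,"hand": 30},{"xyz": [0,0,0],"turn": 0,"hand": 30},{"xyz": [0,0,0],"turn": 0,"hand": 30}], "squeeze": 25}}

```text
t: 4.5
position: [0.4496, 0.2307, 0.0378]
tcp_rot: [-3.113, 0.421, -0.0]
wrist_force: [0.3, 0.4, 2.4]
opening: 0.484
finger_force: 25.0
```

The cob is gripped (opening 42.6 mm). Lifting now, then swinging over the grill.

{"fn": "drive_tool", "kwargs": {"increments": [{"xyz": [0,0,0.5],"turn": 0,"hand": 30},{"xyz": [0,0,1.5],"turn": 0,"hand": 30},{"xyz": [0,0,2.7],"turn": 0,"hand": 30},{"xyz": [0,0,3.9],"turn": 1.6,"hand": 30},{"xyz": [0,0,4.2],"turn": 3.2,"hand": 30},{"xyz": [0,-0.5,4.2],"turn": 4.8,"hand": 30},{"xyz": [0,-1,4.2],"turn": 6.4,"hand": 30},{"xyz": [0,-1.5,4.2],"turn": 8,"hand": 30}], "squeeze": 25}}

```text
t: 5.3
position: [0.4486, 0.1699, 0.2052]
tcp_rot: [3.067, 0.679, -0.002]
wrist_force: [0.3, -0.2, -2.1]
opening: 0.482
finger_force: 25.0
```

{"fn": "drive_tool", "kwargs": {"increments": [{"xyz": [0,-0.7,0],"turn": 1.6,"hand": 30},{"xyz": [0.1,-1.4,0],"turn": 3.2,"hand": 30},{"xyz": [0.2,-2.1,0],"turn": 4.8,"hand": 30},{"xyz": [0.3,-2.8,0],"turn": 6.4,"hand": 30},{"xyz": [0.4,-3.5,0],"turn": 8,"hand": 30},{"xyz": [0.5,-4.2,0],"turn": 9.6,"hand": 30},{"xyz": [0.6,-4.9,0],"turn": 11.2,"hand": 30},{"xyz": [0.7,-5.4,0],"turn": 12.8,"hand": 30}]}}

```text
t: 6.1
position: [0.4767, -0.0469, 0.2049]
tcp_rot: [-2.242, -2.199, 0.002]
wrist_force: [0.7, 0.5, -2.6]
opening: 0.484
finger_force: 25.0
```

{"fn": "drive_tool", "kwargs": {"increments": [{"xyz": [0,0,0],"turn": 1.6,"hand": 30},{"xyz": [0,0,0],"turn": 2.9,"hand": 30},{"xyz": [0,0,0],"turn": 2.9,"hand": 30},{"xyz": [0,0,0],"turn": 2.9,"hand": 30}]}}

```text
t: 6.5
position: [0.4769, -0.0452, 0.2051]
tcp_rot: [-1.956, -2.457, 0.001]
wrist_force: [-0.1, 0.2, -3.0]
opening: 0.486
finger_force: 25.0
```

```bash
sed -i 's/\[.5078,-.1197,0\]/[.5046,-.1206,0]/' h.py; cat > look.py <<'E'
from h import *
import sys
def look(name,x=(0,.088,-.121,.04,-.04)):
    T=avg("top",4);S=avg("scene",4);np.save("T1.npy",T);np.save("S1.npy",S);st=arm.get_state();p=st["position"];print(p,st["wrist_force"].round(1))
    r=cv2.Rodrigues(st["tcp_rot"])[0];ax=-r[:,0];o=[]
    for n,I,(x0,y0,w,h) in(("top",T,(370,160,80,100)),("scene",S,(320,100,80,100))):
        f=5;im=cv2.resize(I[y0:y0+h,x0:x0+w].astype(np.uint8),None,fx=f,fy=f,interpolation=cv2.INTER_CUBIC)
        P=[(p+ax*k-r[:,2]*.0047,(0,0,255)) for k in x]+[(g2w(k),(0,255,0)) for k in((-.010,-.017,.118),(-.010,.130,.115),(-.027,-.017,.135),(.007,-.017,.135))]
        for X,c in P:
            q=proj(n,X);cv2.drawMarker(im,tuple(int(v) for v in ((q-(x0,y0)+.5)*f)),c,cv2.MARKER_CROSS,9,1)
        o.append(im)
    cv2.imwrite(f"pics/{name}.png",np.hstack(o))
look(sys.argv[1])
E
python3 look.py l1
```

```text
[ 0.47746189 -0.04531067  0.20565772] [-0.6  0.1 -2.8]
```

View pics/l1.png

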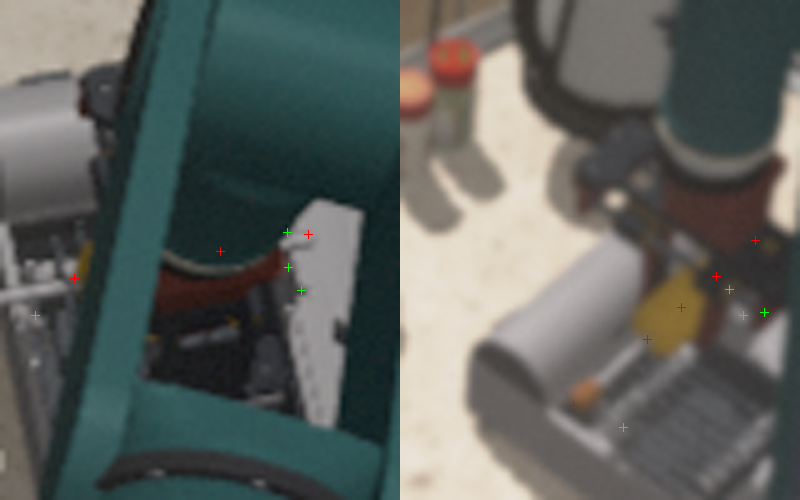

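The top half shows the rod tip at about (306,238) and the handle-side rod at about (30,293), both roughly 1 px below my prediction. In the scene half the handle end matches within 1 px. I'll quantify the camera biases along the rod.

```bash
cat > rod.py <<'E'
from h import *
def rod(img,n,p,ax,ks,bright=True):
    """offset (px) of rod centre from predicted, along image normal, at axial stations ks"""
    g=img.mean(2).astype(np.float32);out=[]
    for k in ks:
        a=proj(n,p+ax*k);b=proj(n,p+ax*(k+.01));d=(b-a)/np.linalg.norm(b-a);nn=np.array([-d[1],d[0]])
        s=np.arange(-5,5.01,.25);q=(a+s[:,None]*nn).astype(np.float32)
        pr=cv2.remap(g,q[None,:,0],q[None,:,1],cv2.INTER_CUBIC)[0]
        w=np.clip(pr-(pr.max()+np.median(pr))/2,0,None);out.append(((s*w).sum()/w.sum(),pr.max()-np.median(pr)))
    return nn,np.round(out,2)
E
python3 - <<'E'
from rod import *
st=arm.get_state();r=cv2.Rodrigues(st["tcp_rot"])[0];p=st["position"]-r[:,2]*.0047;ax=-r[:,0]
for n,f in(("top","T1.npy"),("scene","S1.npy")):
    I=np.load(f)
    print(n,*rod(I,n,p,ax,np.arange(-.09,-.044,.006)))
    if n=="top":print(*rod(I,n,p,ax,np.arange(.066,.096,.004)));print(I.mean(2)[203:213,424:436].astype(int))
    o=proj(n,p)
    for d in np.eye(3):print("px/mm",((proj(n,p+d*.001)-o)).round(3))
E
```

```text
top [0.18582331 0.98258318] [[ 0.59 62.96]
 [ 0.83 76.41]
 [ 0.7  70.74]
 [-0.22 16.21]
 [ 0.69 57.28]
 [ 0.65 44.68]
 [-1.36 28.95]
 [ 0.84 63.77]]
[0.18582331 0.98258318] [[ 2.75  7.24]
 [ 4.06 12.23]
 [ 0.94 79.05]
 [ 1.59 37.81]
 [ 2.26 25.06]
 [-0.31 14.38]
 [-2.49  4.31]
 [-4.05  1.22]]
[[ 31  34  34  33  31  85 131 149 154 153 154 151]
 [ 34  35  37  36  50 122 150 152 154 154 152 151]
 [ 34  34  34  31  92 138 154 151 153 153 153 152]
 [ 33  33  31  70 120 140 143 146 150 153 154 151]
 [ 33  32  62 115 145 157 163 156 146 148 152 152]
 [ 34  54 122 144 139 138 138 130 130 145 152 151]
 [ 41  48 101 115 104 107 114 116 134 151 153 151]
 [ 41  38  62  71 117 143 144 146 148 152 153 153]
 [ 39  38  59  67 125 151 152 154 151 151 153 152]
 [ 37  37  64  76 104 140 152 151 152 152 152 153]]
px/mm [ 0.002 -0.367]
px/mm [-0.375 -0.014]
px/mm [ 0.057 -0.076]
scene [0.67111992 0.7413488 ] [[-0.3  41.31]
 [-0.22 42.99]
 [-0.24 43.17]
 [-0.3  45.86]
 [-0.31 48.89]
 [-0.34 50.86]
 [-0.3  43.82]
 [-0.4  32.01]]
px/mm [-0.174 -0.179]
px/mm [-0.218  0.119]
px/mm [ 0.037 -0.18 ]
```

{"fn": "drive_tool", "kwargs": {"increments": [{"xyz": [0.02,0,-0.6],"turn": 0,"hand": 30},{"xyz": [0.02,0,-1.2],"turn": 0,"hand": 30},{"xyz": [0.02,0,-1.5],"turn": 0,"hand": 30},{"xyz": [0.02,0,-1.7],"turn": 0,"hand": 30},{"xyz": [0.02,0,-1.8],"turn": 0,"hand": 30},{"xyz": [0.02,0,-1.8],"turn": 0,"hand": 30}]}}

```text
t: 7.5
position: [0.4783, -0.0454, 0.1335]
tcp_rot: [-1.953, -2.46, 0.0]
wrist_force: [-0.4, -0.7, -2.7]
opening: 0.483
finger_force: 25.0
```

```bash
python3 look.py l2; python3 - <<'E'
from rod import *
st=arm.get_state();r=cv2.Rodrigues(st["tcp_rot"])[0];p=st["position"]-r[:,2]*.0047;ax=-r[:,0]
for n,f in(("top","T1.npy"),("scene","S1.npy")):
    I=np.load(f);print(n,rod(I,n,p,ax,np.arange(-.09,-.044,.006))[1][:,0])
E
```

```text
[ 0.47846998 -0.0454654   0.13399351] [ 0.3  0.3 -2.5]
top [ 2.14  0.52  0.65  0.58  0.53 -0.32  0.55  0.46]
scene [-0.77 -0.2  -0.16 -0.22 -0.33 -0.36 -0.36 -0.36]
```

View pics/l2.png

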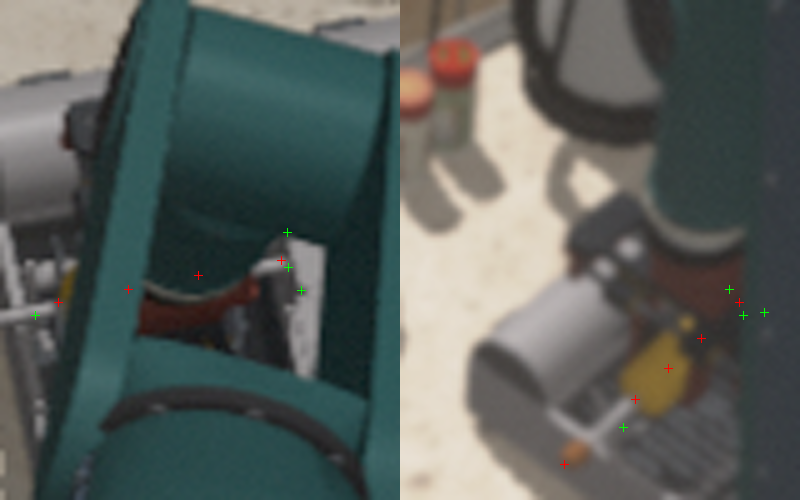

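The top half shows the tip at about (283,265), in front of the bracket edge that runs from roughly (288,238) to (299,296). The scene half shows the rod above the V. I'll check the bracket edge numerically.

```bash
python3 - <<'E'
from h import *
T=np.load("T1.npy");np.set_printoptions(linewidth=150);print(T.mean(2)[203:224,420:434].astype(int))
for k in((-.027,-.017,.135),(.007,-.017,.135),(-.027,-.023,.135),(.007,-.023,.135),(-.010,-.017,.135)):print(k,proj("top",g2w(k)).round(1))
E
```

```text
[[ 35  35  34  34  34  35  37  34  38  36  34  36  37  37]
 [ 34  34  35  36  36  35  35  35  35  36  38  38  35  36]
 [ 35  34  33  32  35  33  31  31  35  35  38  38  38  35]
 [ 40  39  39  36  36  35  35  33  33  33  35  36  35  36]
 [ 39  40  39  34  32  48  55  66  69  48  32  31  33  34]
 [ 33  35  34  34  57  65  60  89 125 136 124  92  54  42]
 [ 33  33  33  51  66  63  60  92 136 152 151 144 138 126]
 [ 33  32  39  55  62  61  61  71 129 152 154 155 152 149]
 [ 31  33  51  71  85  98 101  84 126 153 154 153 152 152]
 [ 36  67 124 151 156 153 140 102 104 141 153 153 152 152]
 [ 69 112 134 138 136 127 111  86  94 135 151 154 153 151]
 [ 75  97  94  86  83  77  71  72  74 126 151 153 153 152]
 [ 55  59  47  40  53  61  62  65  63 125 151 152 152 147]
 [ 43  40  31  35  47  59  61  62  60 102 140 153 152 140]
 [ 55  50  32  30  45  62  66  60  59  81 112 132 146 139]
 [ 60  56  31  30  43  60  65  60  61  67  75 127 151 139]
 [ 45  42  30  31  41  56  62  60  65 108 138 141 147 132]
 [ 37  35  29  29  36  51  64  68  70 110 145 151 150 127]
 [ 40  35  31  31  33  45  70 118 121 132 151 154 151 126]
 [ 41  33  34  29  35  46  67  96 116 142 154 153 152 121]
 [ 37  36  33  30  28  41  59  78 123 148 153 153 154 119]]
(-0.027, -0.017, 0.135) [429.8 217.6]
(0.007, -0.017, 0.135) [427. 206.]
(-0.027, -0.023, 0.135) [431.9 217.2]
(0.007, -0.023, 0.135) [429.1 205.7]
(-0.01, -0.017, 0.135) [428.4 211.8]
```

{"fn": "drive_tool", "kwargs": {"increments": [{"xyz": [-0.02,0.05,0],"turn": 0,"hand": 30},{"xyz": [-0.02,0.05,-0.15],"turn": 0,"hand": 30},{"xyz": [-0.02,0.05,-0.3],"turn": 0,"hand": 30},{"xyz": [-0.02,0.05,-0.4],"turn": 0,"hand": 30},{"xyz": [-0.02,0.05,-0.4],"turn": 0,"hand": 30}]}}

```text
t: 8.4
position: [0.477, -0.0433, 0.1168]
tcp_rot: [-1.953, -2.459, 0.001]
wrist_force: [-0.3, -0.2, -2.7]
opening: 0.479
finger_force: 25.0
```

```bash
python3 - <<'E'
from h import *
s=arm.get_state();print(s["position"],s["wrist_force"],s["ft_torque"])
E
```

```text
[ 0.47695502 -0.04328482  0.11676795] [-0.30267411 -0.245493   -2.71379131] [ 0.00108737 -0.07502649  0.03368106]
```

{"fn": "drive_tool", "kwargs": {"increments": [{"xyz": [0,0,-0.05],"turn": 0,"hand": 30},{"xyz": [0,0,-0.1],"turn": 0,"hand": 30},{"xyz": [0,0,-0.1],"turn": 0,"hand": 30},{"xyz": [0,0,-0.1],"turn": 0,"hand": 30}]}}

```text
t: 8.8
position: [0.4783, -0.0434, 0.1139]
tcp_rot: [1.953, 2.459, 0.001]
wrist_force: [2.1, 0.7, -2.0]
opening: 0.486
finger_force: 25.0
```

{"fn": "drive_tool", "kwargs": {"increments": [{"xyz": [0,0,0],"turn": 0,"hand": 30},{"xyz": [0,0,0],"turn": 0,"hand": 30},{"xyz": [0,0,0],"turn": 0,"hand": 30}]}}

```text
t: 9.1
position: [0.4781, -0.0435, 0.1139]
tcp_rot: [1.953, 2.459, 0.001]
wrist_force: [2.7, 0.4, -1.9]
opening: 0.487
finger_force: 25.0
```

The front fork arm pushes the rod towards +x, so I'll shift it about 2 mm that way.

{"fn": "drive_tool", "kwargs": {"increments": [{"xyz": [0.05,0.01,0],"turn": 0,"hand": 30},{"xyz": [0.05,0.01,0],"turn": 0,"hand": 30},{"xyz": [0.05,0.01,0],"turn": 0,"hand": 30},{"xyz": [0.05,0.01,0],"turn": 0,"hand": 30}]}}

```text
t: 9.5
position: [0.4789, -0.043, 0.1134]
tcp_rot: [-1.953, -2.46, 0.001]
wrist_force: [0.5, -0.7, -2.2]
opening: 0.488
finger_force: 25.0
```

{"fn": "drive_tool", "kwargs": {"increments": [{"xyz": [0.02,0,0],"turn": 0,"hand": 30},{"xyz": [0.04,-0.09,0],"turn": 0,"hand": 30},{"xyz": [0.06,-0.18,0],"turn": 0,"hand": 30},{"xyz": [0.08,-0.27,0],"turn": 0,"hand": 30},{"xyz": [0.1,-0.36,0],"turn": 0,"hand": 30},{"xyz": [0.1,-0.36,0],"turn": 0,"hand": 30}]}}

```text
t: 10.1
position: [0.4837, -0.058, 0.1136]
tcp_rot: [1.954, 2.46, -0.0]
wrist_force: [0.1, -0.0, -2.9]
opening: 0.481
finger_force: 25.0
```

{"fn": "drive_tool", "kwargs": {"increments": [{"xyz": [0.02,-0.1,0],"turn": 0,"hand": 30},{"xyz": [0.045,-0.2,0],"turn": 0,"hand": 30},{"xyz": [0.07,-0.3,0],"turn": 0,"hand": 30},{"xyz": [0.09,-0.4,0],"turn": 0,"hand": 30},{"xyz": [0.11,-0.49,0],"turn": 0,"hand": 30},{"xyz": [0.11,-0.49,0],"turn": 0,"hand": 30}]}}

```text
t: 10.7
position: [0.4881, -0.0776, 0.1136]
tcp_rot: [1.954, 2.46, -0.0]
wrist_force: [0.3, -0.2, -1.7]
opening: 0.488
finger_force: 25.0
```

```bash
python3 - <<'E'
from h import *
np.set_printoptions(linewidth=150)
s=arm.get_state();p=s["position"];print(p,s["wrist_force"].round(1));r=cv2.Rodrigues(s["tcp_rot"])[0]
T=avg("top",4);print(T.mean(2)[204:222,420:446].astype(int));
for k in(.0,.088,-.094,-.099,-.121):print(k,proj("top",p-r[:,0]*k-r[:,2]*.0047).round(1),proj("scene",p-r[:,0]*k-r[:,2]*.0047).round(1))
S=avg("scene",4);np.save("S2.npy",S)
h=cv2.cvtColor(S.astype(np.uint8),cv2.COLOR_BGR2HSV);m=cv2.inRange(h,(3,100,80),(14,255,255));m[:160]=0;m[240:]=0;m[:,:330]=0;m[:,400:]=0
for c in cv2.findContours(m,0,1)[0]:
    if cv2.contourArea(c)>5:print(cv2.boundingRect(c),cv2.minAreaRect(c))
print("fork",proj("scene",g2w((-.01,.13,.115))),"pred collar",)
E
```

```text
[ 0.48813255 -0.07755508  0.11364596] [ 0.3 -0.2 -1.7]
[[ 34  36  34  40  45  45  47  44  45  46  41  41  40  40  37  35  33  34  36  34  33  34  36  34  34  37]
 [ 34  32  34  32  37  41  43  43  44  42  42  42  42  42  40  37  34  54  56  41  34  34  31  32  34  33]
 [ 31  30  34  35  35  34  35  35  37  37  38  36  36  36  34  33  69 122 139 125  94  60  40  35  33  33]
 [ 35  34  34  36  35  34  34  34  36  33  33  36  34  33  31  70 125 149 152 149 143 142 128  96  58  38]
 [ 33  31  32  31  37  33  34  32  31  32  35  31  34  36  71 126 150 153 152 151 153 154 151 144 138 114]
 [ 33  31  33  31  32  33  33  32  34  34  33  34  34  52 120 152 155 154 153 150 151 153 153 153 151 130]
 [ 36  37  36  31  33  35  33  33  35  32  35  34  35  91 138 154 151 150 152 151 151 153 154 154 152 130]
 [ 34  35  33  37  33  35  33  35  32  32  33  35  96 143 154 147 138 146 152 151 150 151 154 154 152 123]
 [ 35  34  37  33  34  31  35  34  35  32  36  59 107 126 121 112 121 143 154 152 151 151 153 153 152 119]
 [ 34  34  32  31  33  35  35  35  36  39  38  77 106 123 139 145 147 150 153 151 
[... 504 characters left out ...]
33 155 153 155 154 154 153 153 151 150 150 151 136  87]
 [ 33  38  36  38  35  36  36  41  46  53  73  87 101 111 138 153 155 154 153 153 151 150 149 144 112  59]
 [ 42  38  33  35  31  35  45  62  69  71  81  86  86  86 131 153 154 154 154 153 152 151 149 128  80  44]
 [ 71  65  55  48  34  42  52  72  77  78  84  85  85 122 149 152 154 154 153 153 152 150 137 102  63  44]]
0.0 [405.5 215.8] [377.6 171.1]
0.088 [435.5 210.1] [391.4 158.3]
-0.094 [373.2 221.9] [362.  185.6]
-0.099 [371.5 222.2] [361.1 186.4]
-0.121 [363.9 223.7] [357.3 189.8]
(330, 217, 14, 23) ((336.5, 228.0), (13.0, 22.0), 0.0)
(358, 186, 4, 4) ((359.5, 187.5), (3.0, 3.0), 90.0)
fork [364.2455986  185.09803956] pred collar
```

The spit went in with no force, and the handle centroid (359.5,187.5) matches the prediction. Lowering onto the fork.

{"fn": "drive_tool", "kwargs": {"increments": [{"xyz": [0,0,-0.03],"turn": 0,"hand": 30},{"xyz": [0,0,-0.06],"turn": 0,"hand": 30},{"xyz": [0,0,-0.08],"turn": 0,"hand": 30},{"xyz": [0,0,-0.08],"turn": 0,"hand": 30},{"xyz": [0,0,-0.08],"turn": 0,"hand": 30}]}}

```text
t: 11.6
position: [0.4884, -0.077, 0.1106]
tcp_rot: [1.953, 2.46, 0.001]
wrist_force: [1.4, 0.8, -1.0]
opening: 0.487
finger_force: 25.0
```

{"fn": "drive_tool", "kwargs": {"increments": [{"xyz": [0,0,0],"turn": 0,"hand": 52},{"xyz": [0,0,0],"turn": 0,"hand": 60},{"xyz": [0,0,0],"turn": 0,"hand": 72},{"xyz": [0,0,0],"turn": 0,"hand": 72},{"xyz": [0,0,0],"turn": 0,"hand": 72}]}}

```text
t: 12.1
position: [0.4878, -0.077, 0.1104]
tcp_rot: [-1.953, -2.46, 0.0]
wrist_force: [0.0, 0.3, -0.1]
opening: 0.718
finger_force: 0.0
```

{"fn": "drive_tool", "kwargs": {"increments": [{"xyz": [0,0,0.3],"turn": 0,"hand": 72},{"xyz": [0,0,1],"turn": 0,"hand": 72},{"xyz": [0,0,2],"turn": 0,"hand": 72},{"xyz": [0,0,3],"turn": 0,"hand": 72},{"xyz": [0,0,3],"turn": 0,"hand": 72}]}}

```text
t: 12.6
position: [0.4915, -0.078, 0.2365]
tcp_rot: [1.947, 2.453, 0.006]
wrist_force: [0.8, -0.5, 0.3]
opening: 0.72
finger_force: 0.0
```

```bash
cat > chk.py <<'E'
from rod import *
S=avg("scene",4);T=avg("top",4);np.save("T3.npy",T)
g=dict(yaw=np.radians(13),o=np.array([.5058,-.1203,0]))
p=g2w((-.010,.045,.115),g);ax=g2w((-.010,.044,.115),g)-p;ax/=np.linalg.norm(ax)
print("scene",rod(S,"scene",p,ax,np.arange(-.09,-.044,.006))[1].tolist());print("top",rod(T,"top",p,ax,np.arange(-.09,-.044,.006))[1].tolist())
for n,I,(x,y,w,h) in(("scene",S,(340,160,60,60)),("top",T,(355,195,90,40))):
    H=cv2.cvtColor(I.astype(np.uint8),cv2.COLOR_BGR2HSV)
    for nm,lo,hi in(("handle",(3,100,80),(14,255,255)),("cob",(18,140,80),(35,255,255))):
        m=np.zeros(H.shape[:2],np.uint8);m[y:y+h,x:x+w]=cv2.inRange(H[y:y+h,x:x+w],lo,hi)
        M=cv2.moments(m,True);print(n,nm,M["m00"],np.round([M["m10"]/max(M["m00"],1),M["m01"]/max(M["m00"],1)],1),"pred",proj(n,p+ax*(-.110 if nm=="handle" else 0)).round(1))
E
python3 chk.py
```

```text
scene [[-1.25, 47.0], [-1.34, 44.1], [-1.44, 42.76], [-1.36, 46.73], [-1.35, 46.3], [-1.54, 46.11], [-1.5, 46.79], [-1.22, 45.1]]
top [[-0.69, 42.33], [-0.56, 26.02], [-0.46, 97.04], [-0.52, 74.75], [-0.59, 82.28], [-0.38, 84.46], [-0.45, 66.06], [-0.51, 86.22]]
scene handle 12.0 [359.  188.5] pred [359.7 188.9]
scene cob 171.0 [377.2 171. ] pred [378.  171.9]
top handle 43.0 [377.2 221.5] pred [368.  223.9]
top cob 87.0 [396.6 216.8] pred [405.7 216.8]
```

The spit lies along the grill line, level and released. Now for the knob: turn the tool and move above it.

{"fn": "drive_tool", "kwargs": {"increments": [{"xyz": [-0.1,-0.5,0.2],"turn": -1.6,"hand": 60},{"xyz": [-0.2,-1.0,0.2],"turn": -3.2,"hand": 50},{"xyz": [-0.3,-1.6,0.2],"turn": -4.8,"hand": 50},{"xyz": [-0.4,-2.2,0],"turn": -6.4,"hand": 50},{"xyz": [-0.5,-2.8,0],"turn": -8,"hand": 50},{"xyz": [-0.6,-3.4,0],"turn": -9.6,"hand": 50},{"xyz": [-0.65,-3.45,0],"turn": -11.2,"hand": 50},{"xyz": [-0.65,-3.45,0],"turn": -12.8,"hand": 50}]}}

```text
t: 13.8
position: [0.4611, -0.2158, 0.2295]
tcp_rot: [-2.963, -1.04, 0.002]
wrist_force: [-0.1, -0.6, -0.5]
opening: 0.501
finger_force: 0.0
```

{"fn": "drive_tool", "kwargs": {"increments": [{"xyz": [0,0,0],"turn": -1.6,"hand": 50},{"xyz": [0,0,0],"turn": -3.2,"hand": 50},{"xyz": [0,0,-0.6],"turn": -4.2,"hand": 50},{"xyz": [0,0,-1.2],"turn": -4.2,"hand": 50},{"xyz": [0,0,-1.2],"turn": -4.2,"hand": 50},{"xyz": [0,0,-1.2],"turn": -4.2,"hand": 50}]}}

```text
t: 14.4
position: [0.4614, -0.2147, 0.182]
tcp_rot: [-3.101, -0.495, 0.003]
wrist_force: [-0.2, 0.3, -0.4]
opening: 0.502
finger_force: 0.0
```

```bash
python3 - <<'E'
from h import *
np.set_printoptions(linewidth=150)
T=np.load("T.npy").mean(2);print(T[216:241,441:466].astype(int));print(proj("top",[.4601,-.2158,.125]))
s=arm.get_state();print(s["position"],s["tcp_rot"],s["qpos"])
E
```

```text
[[145 147 149 150 148 146 146 140 127 116 110 110 108 117 130 142 146 146 147 148 148 148 149 148 146]
 [146 146 147 149 148 135 110  98  91  76  63  77  71  67  81 101 123 140 148 147 147 148 149 147 145]
 [146 145 147 148 136 104  79  67  51  37  39  89 107  80  41  49  71  99 122 141 147 148 149 148 146]
 [146 145 140 117  92  75  58  41  24  16  27  60 137 126  39  37  46  51  70 111 139 148 149 149 147]
 [146 145 124  86  73  59  42  41  27  10  19  37 110 121  80  34  37  42  41  77 128 147 148 149 148]
 [147 133  98  76  64  41  39  36  19  12  14  26  59 138 126  36  38  43  40  46  86 130 147 149 148]
 [140 109  76  71  48  38  44  31  17  12  11  20  38 110 122  78  35  38  42  40  49  99 136 148 148]
 [138 102  73  60  34  39  46  34  16  12  13  14  29  59  99  87  35  37  42  42  45  59 123 149 149]
 [126  85  74  55  33  43  45  34  17  13   9  12  20  35  63  56  36  37  42  41  40  42  97 137 148]
 [118  72  63  37  36  45  42  41  28  16  10  13  13  32  40  42  40  37  38  39  41  37  86 133 149]
 [116  69  60  30  39  47  43  43  32  15  14  11   8  22  37  43  40 
[... 989 characters left out ...]
  40  39  36  35  31  26  28  32  36  35  38  44  92 130 143 147 147 147]
 [147 147 147 146 143 135 102  54  44  38  38  37  39  36  38  38  39  73 117 138 144 146 146 147 147]
 [147 147 148 147 146 145 136 131 103  60  50  47  42  44  52  54  65 115 143 146 145 145 146 147 147]
 [147 146 147 147 146 146 135 127 131 134 108  74  74  74  76  77  79 124 146 147 145 146 146 146 147]
 [146 147 146 147 146 146 121  91 126 146 142 112  81  80  81  82  80 124 147 147 145 146 146 147 148]]
[454.93348975 226.960943  ]
[ 0.46140465 -0.21473321  0.18196115] [-3.10084316e+00 -4.94578701e-01  2.58190761e-03] [-5.71424605e-01  2.86723342e-01  1.76587675e+00  7.01279533e-05  1.09125427e+00  6.83007525e-01]
```

{"fn": "drive_tool", "kwargs": {"increments": [{"xyz": [0.04,-0.04,-0.5],"turn": 0.4,"hand": 50},{"xyz": [0.04,-0.04,-1.0],"turn": 0.4,"hand": 50},{"xyz": [0.04,-0.04,-1.3],"turn": 0.4,"hand": 50},{"xyz": [0.04,-0.04,-1.5],"turn": 0.4,"hand": 50},{"xyz": [0.04,-0.04,-1.65],"turn": 0.4,"hand": 50},{"xyz": [0.04,-0.04,-1.65],"turn": 0.4,"hand": 50},{"xyz": [0.04,-0.04,-1.65],"turn": 0.4,"hand": 50}]}}

```text
t: 15.1
position: [0.4638, -0.2168, 0.1169]
tcp_rot: [3.093, 0.548, 0.001]
wrist_force: [0.8, -0.3, 0.3]
opening: 0.498
finger_force: 0.0
```

{"fn": "drive_tool", "kwargs": {"increments": [{"xyz": [0,0,0],"turn": 0,"hand": 30},{"xyz": [0,0,0],"turn": 0,"hand": 25},{"xyz": [0,0,0],"turn": 0,"hand": 22},{"xyz": [0,0,0],"turn": 0,"hand": 19},{"xyz": [0,0,0],"turn": 0,"hand": 16},{"xyz": [0,0,0],"turn": 0,"hand": 12},{"xyz": [0,0,0],"turn": 0,"hand": 10},{"xyz": [0,0,0],"turn": 0,"hand": 10}], "squeeze": 8}}

```text
t: 15.9
position: [0.464, -0.2183, 0.1168]
tcp_rot: [3.09, 0.549, 0.001]
wrist_force: [-0.0, -5.9, -1.7]
opening: 0.155
finger_force: 8.0
```

{"fn": "drive_tool", "kwargs": {"increments": [{"xyz": [0,-0.05,0],"turn": 0,"hand": 10},{"xyz": [0,-0.05,0],"turn": 0,"hand": 10},{"xyz": [0,-0.05,0],"turn": 0,"hand": 10}]}}

```text
t: 16.2
position: [0.4639, -0.2186, 0.1167]
tcp_rot: [3.093, 0.548, 0.001]
wrist_force: [0.9, 1.1, 3.5]
opening: 0.161
finger_force: 8.0
```

```bash
python3 - <<'E'
from h import *
s=arm.get_state();print(s["position"],s["tcp_rot"],s["wrist_force"],s["ft_torque"])
E
```

```text
[ 0.46390997 -0.21855652  0.1167002 ] [3.09331983e+00 5.48270238e-01 1.42639657e-03] [0.89324117 1.14425398 3.45418843] [ 0.24067692 -0.22472607  0.10675644]
```

{"fn": "drive_tool", "kwargs": {"increments": [{"xyz": [0,0,0],"turn": 0,"hand": 8},{"xyz": [0,0,0],"turn": 0,"hand": 8},{"xyz": [0,0,-0.05],"turn": 0,"hand": 8},{"xyz": [0,0,-0.1],"turn": 0,"hand": 8},{"xyz": [0,0,-0.1],"turn": 0,"hand": 8}], "squeeze": 40}}

```text
t: 16.7
position: [0.4639, -0.2186, 0.1128]
tcp_rot: [3.093, 0.548, 0.001]
wrist_force: [0.8, 2.1, 8.3]
opening: 0.156
finger_force: 40.0
```

{"fn": "drive_tool", "kwargs": {"increments": [{"xyz": [0,0,-0.05],"turn": 0,"hand": 8},{"xyz": [0,0,-0.1],"turn": 0,"hand": 8},{"xyz": [0,0,-0.1],"turn": 0,"hand": 8}]}}

```text
t: 17.0
position: [0.4639, -0.2186, 0.1089]
tcp_rot: [3.093, 0.548, 0.001]
wrist_force: [0.8, 2.4, 9.4]
opening: 0.155
finger_force: 40.0
```

{"fn": "drive_tool", "kwargs": {"increments": [{"xyz": [0,0,-0.03],"turn": 0,"hand": 8},{"xyz": [0,0,-0.03],"turn": 0,"hand": 8},{"xyz": [0,0,-0.03],"turn": 0,"hand": 8}]}}

```text
t: 17.3
position: [0.4639, -0.2186, 0.1086]
tcp_rot: [3.093, 0.549, 0.002]
wrist_force: [-0.9, 3.3, 16.4]
opening: 0.157
finger_force: 40.0
```

Fully in against the end stop at 16 N. Turning now.

{"fn": "drive_tool", "kwargs": {"increments": [{"xyz": [0,0,0],"turn": 0.6,"hand": 8},{"xyz": [0,0,0],"turn": 1.2,"hand": 8},{"xyz": [0,0,0],"turn": 1.8,"hand": 8},{"xyz": [0,0,0],"turn": 2.4,"hand": 8},{"xyz": [0,0,0],"turn": 3.0,"hand": 8},{"xyz": [0,0,0],"turn": 3.6,"hand": 8},{"xyz": [0,0,0],"turn": 4.2,"hand": 8}]}}

```text
t: 18.0
position: [0.4649, -0.2202, 0.1087]
tcp_rot: [2.937, 1.105, 0.003]
wrist_force: [-0.1, -1.9, 11.1]
opening: 0.155
finger_force: 40.0
```

{"fn": "drive_tool", "kwargs": {"increments": [{"xyz": [0,0,-0.01],"turn": 1.2,"hand": 8},{"xyz": [0,0,-0.01],"turn": 2.4,"hand": 8},{"xyz": [0,0,-0.01],"turn": 3.6,"hand": 8},{"xyz": [0,0,-0.01],"turn": 4.8,"hand": 8},{"xyz": [0,0,-0.01],"turn": 6.0,"hand": 8},{"xyz": [0,0,-0.01],"turn": 7.2,"hand": 8},{"xyz": [0,0,-0.01],"turn": 8.4,"hand": 8},{"xyz": [0,0,-0.01],"turn": 9.2,"hand": 8}]}}

```text
t: 18.8
position: [0.4685, -0.222, 0.1092]
tcp_rot: [2.265, 2.161, 0.004]
wrist_force: [8.3, -2.9, 10.2]
opening: 0.155
finger_force: 40.0
```

{"fn": "drive_tool", "kwargs": {"increments": [{"xyz": [0.06,0,-0.02],"turn": 0.2,"hand": 8},{"xyz": [0.12,0,-0.03],"turn": 0.2,"hand": 8},{"xyz": [0.12,0,-0.03],"turn": 0.2,"hand": 8},{"xyz": [0.12,0,-0.03],"turn": 0.2,"hand": 8},{"xyz": [0.12,0,-0.03],"turn": 0.2,"hand": 8},{"xyz": [0.12,0,-0.03],"turn": 0.2,"hand": 8},{"xyz": [0.12,0,-0.03],"turn": 0.2,"hand": 8},{"xyz": [0.12,0,-0.03],"turn": 0.2,"hand": 8}]}}

```text
t: 19.6
position: [0.4691, -0.2219, 0.1086]
tcp_rot: [2.252, 2.182, -0.005]
wrist_force: [-6.5, -7.2, 27.7]
opening: 0.156
finger_force: 40.0
```

{"fn": "drive_tool", "kwargs": {"increments": [{"xyz": [0,0,0],"turn": 0,"hand": 8},{"xyz": [0,0,0],"turn": 0,"hand": 8},{"xyz": [0,0,0],"turn": 0,"hand": 8},{"xyz": [0,0,0],"turn": 0,"hand": 8},{"xyz": [0,0,0],"turn": 0,"hand": 8},{"xyz": [0,0,0],"turn": 0,"hand": 8},{"xyz": [0,0,0],"turn": 0,"hand": 8},{"xyz": [0,0,0],"turn": 0,"hand": 8}]}}

```text
t: 20.4
position: [0.469, -0.2219, 0.1085]
tcp_rot: [2.252, 2.182, -0.005]
wrist_force: [-7.6, -5.4, 27.1]
opening: 0.155
finger_force: 40.0
```

{"fn": "drive_tool", "kwargs": {"increments": [{"xyz": [0,0,0],"turn": 0,"hand": 8},{"xyz": [0,0,0],"turn": 0,"hand": 8},{"xyz": [0,0,0],"turn": 0,"hand": 8},{"xyz": [0,0,0],"turn": 0,"hand": 8},{"xyz": [0,0,0],"turn": 0,"hand": 8},{"xyz": [0,0,0],"turn": 0,"hand": 8},{"xyz": [0,0,0],"turn": 0,"hand": 8},{"xyz": [0,0,0],"turn": 0,"hand": 8}]}}

```text
t: 21.2
position: [0.4691, -0.2219, 0.1085]
tcp_rot: [2.252, 2.182, -0.005]
wrist_force: [-7.1, -5.9, 28.0]
opening: 0.154
finger_force: 40.0
```

Held pushed in for about 2.4 s. Now I let it spring out, re-centre and turn on.

{"fn": "drive_tool", "kwargs": {"increments": [{"xyz": [-0.02,-0.02,0.1],"turn": 0,"hand": 8},{"xyz": [-0.04,-0.04,0.2],"turn": 0,"hand": 8},{"xyz": [-0.04,-0.04,0.27],"turn": 0,"hand": 8},{"xyz": [-0.04,-0.04,0.27],"turn": 0,"hand": 8},{"xyz": [-0.04,-0.04,0.27],"turn": 0,"hand": 8}], "squeeze": 25}}

```text
t: 21.7
position: [0.4688, -0.222, 0.1168]
tcp_rot: [2.254, 2.181, 0.001]
wrist_force: [5.6, -3.4, -1.8]
opening: 0.156
finger_force: 25.0
```

{"fn": "drive_tool", "kwargs": {"increments": [{"xyz": [0,0,0],"turn": 1.2,"hand": 8},{"xyz": [0,0,0],"turn": 2.4,"hand": 8},{"xyz": [0,0,0],"turn": 3.6,"hand": 8},{"xyz": [0,0,0],"turn": 4.8,"hand": 8},{"xyz": [0,0,0],"turn": 6,"hand": 8},{"xyz": [0,0,0],"turn": 7.2,"hand": 8},{"xyz": [0,0,0],"turn": 8.4,"hand": 8},{"xyz": [0,0,0],"turn": 8.4,"hand": 8}]}}

```text
t: 22.5
position: [0.4721, -0.2208, 0.1168]
tcp_rot: [1.319, 2.841, 0.005]
wrist_force: [16.1, 3.6, -8.2]
opening: 0.156
finger_force: 25.0
```

```bash
python3 - <<'E'
from h import *
s=arm.get_state();print(s["position"],s["qpos"].round(2),s["wrist_force"],s["ft_torque"])
E
```

```text
[ 0.4720778  -0.22083372  0.11682928] [-0.57  0.38  1.82  0.01  0.93 -1.28] [16.11612768  3.55361492 -8.19277312] [ 0.70862834 -2.97318173 -0.04207307]
```

{"fn": "drive_tool", "kwargs": {"increments": [{"xyz": [0.08,0.03,-0.02],"turn": 0,"hand": 8},{"xyz": [0.1,0.03,-0.02],"turn": 1,"hand": 8},{"xyz": [0.1,0.03,-0.02],"turn": 2,"hand": 8},{"xyz": [0.1,0.03,-0.02],"turn": 3,"hand": 8},{"xyz": [0.1,0.03,-0.02],"turn": 4,"hand": 8},{"xyz": [0.1,0.03,-0.02],"turn": 5,"hand": 8},{"xyz": [0.1,0.03,-0.02],"turn": 5.8,"hand": 8},{"xyz": [0.1,0.03,-0.02],"turn": 5.8,"hand": 8}]}}

```text
t: 23.3
position: [0.4739, -0.2187, 0.1167]
tcp_rot: [0.567, 3.084, 0.002]
wrist_force: [9.2, 5.6, 6.4]
opening: 0.157
finger_force: 25.0
```

```bash
python3 - <<'E'
from h import *
s=arm.get_state();print(s["position"],s["qpos"].round(2),s["wrist_force"],s["ft_torque"])
E
```

```text
[ 0.47388847 -0.2187172   0.11665848] [-0.57  0.39  1.81  0.    0.94 -1.78] [9.1944695  5.59412039 6.37704326] [ 1.16079028 -1.65566327 -0.02800829]
```

{"fn": "drive_tool", "kwargs": {"increments": [{"xyz": [0.04,0.03,0],"turn": 0.4,"hand": 8},{"xyz": [0.04,0.03,0],"turn": 0.8,"hand": 8},{"xyz": [0.04,0.03,0],"turn": 1.0,"hand": 8},{"xyz": [0.04,0.03,0],"turn": 1.0,"hand": 8}]}}

```text
t: 23.7
position: [0.4741, -0.2183, 0.1164]
tcp_rot: [0.435, 3.107, -0.001]
wrist_force: [3.7, 1.8, 5.0]
opening: 0.157
finger_force: 25.3
```

```bash
python3 - <<'E'
from h import *
s=arm.get_state();print(s["position"],s["tcp_rot"],s["wrist_force"],s["ft_torque"])
E
```

```text
[ 0.4741481  -0.21828497  0.11642145] [ 4.35348265e-01  3.10743548e+00 -8.12608437e-04] [3.66308143 1.81693013 5.04851344] [ 0.28476135 -0.84851911 -0.53925461]
```

The end stop is reached (torque −0.54 N m). Easing off, letting go and backing away.

{"fn": "drive_tool", "kwargs": {"increments": [{"xyz": [0,0,0],"turn": -0.5,"hand": 8},{"xyz": [0,0,0],"turn": -0.5,"hand": 30},{"xyz": [0,0,0],"turn": -0.5,"hand": 45},{"xyz": [0,0,0],"turn": -0.5,"hand": 45},{"xyz": [0,0,0.2],"turn": -0.5,"hand": 45},{"xyz": [0,0,0.8],"turn": -0.5,"hand": 45},{"xyz": [0,0,1.8],"turn": -0.5,"hand": 45},{"xyz": [0,0,2.8],"turn": -0.5,"hand": 45}]}}

```text
t: 24.5
position: [0.4713, -0.2174, 0.2287]
tcp_rot: [-0.501, -3.099, -0.001]
wrist_force: [1.3, -0.6, -0.1]
opening: 0.449
finger_force: 0.0
```

{"fn": "drive_tool", "kwargs": {"increments": [{"xyz": [0,-1.2,0.5],"turn": 0,"hand": 45},{"xyz": [0,-2.4,1],"turn": 0,"hand": 45},{"xyz": [0,-3.6,1],"turn": 0,"hand": 45},{"xyz": [0,-4.8,1],"turn": 0,"hand": 45},{"xyz": [0,-6,1],"turn": 0,"hand": 45},{"xyz": [0,-6,1],"turn": 0,"hand": 45},{"xyz": [0,-6,1],"turn": 0,"hand": 45}]}}

```text
t: 25.2
position: [0.4716, -0.4582, 0.2672]
tcp_rot: [-0.504, -3.1, -0.002]
wrist_force: [0.1, -0.4, -0.1]
opening: 0.447
finger_force: 0.0
```

```bash
python3 chk.py; python3 - <<'E'
from h import *
np.set_printoptions(linewidth=150)
T=np.load("T3.npy").mean(2);print(T[216:241,441:466].astype(int));print(T[206:216,424:440].astype(int))
s=arm.get_state();print(s["t"],s["position"],s["wrist_force"].round(1))
E
```

```text
scene [[-1.23, 43.82], [-1.33, 41.7], [-1.37, 40.33], [-1.4, 41.87], [-1.35, 44.86], [-1.54, 42.06], [-1.48, 41.42], [-1.25, 41.55]]
top [[-0.64, 43.92], [-0.51, 26.61], [-0.45, 97.92], [-0.53, 76.87], [-0.59, 82.69], [-0.38, 85.63], [-0.45, 68.06], [-0.5, 89.73]]
scene handle 11.0 [359.2 188.5] pred [359.7 188.9]
scene cob 165.0 [377.2 170.9] pred [378.  171.9]
top handle 36.0 [368.9 223.7] pred [368.  223.9]
top cob 389.0 [406.5 216.6] pred [405.7 216.8]
[[151 152 154 154 154 152 150 144 132 119 114 115 116 118  94  52  31  36  45  53  64  73  72  67  66]
 [151 151 154 154 154 139 115 100  94  80  66  69  69  66  55  40  37  44  56  64  68  67  66  68  68]
 [152 151 152 154 140 109  83  71  53  42  47  46  41  50  58  52  50  59  64  67  64  65  67  72  72]
 [151 149 144 123  95  84  68  48  42  42  39  35  38  43  48  52  61  67  68  62  62  67  70  72  75]
 [153 150 129  89  76  64  46  46  44  38  34  35  36  44  50  64  67  67  63  64  66  70  72  75  76]
 [152 138 104  77  65  43  40  44  36  31  36  37  42  52  62  63  63  63  64  68  69  71  75  75  77]
 [146 115  81  74  49
[... 1967 characters left out ...]
157 157 158 158 157 156 154 155 153]
 [160 138  95 119 150 158 158 158 158 157 158 156 155 156 154 153]
 [142 105  64 100 142 158 159 158 158 158 158 157 156 156 154 153]
 [100  70  61  97 142 157 159 158 156 157 158 157 156 156 154 152]
 [ 70  64  64  74 133 156 159 158 153 147 149 149 151 156 154 153]
 [ 64  64  64  68 130 157 158 160 163 164 164 158 145 149 154 153]
 [102 122 108  75 108 145 154 149 143 140 135 125 127 147 155 153]
 [151 145 119  80  99 140 150 129 117 119 123 140 149 153 155 153]
 [125 112  95  76  77 131 153 150 149 148 151 156 156 155 154 153]
 [ 71  74  69  67  66 129 155 157 156 156 156 158 157 155 154 153]]
25.6 [ 0.47251585 -0.45684305  0.26798948] [-0.2 -0.1  1. ]
```

The spit is settled, with its tip emerging beyond the bracket. The arm hides the knob, so I'll move aside once and check the pointer.

{"fn": "drive_tool", "kwargs": {"increments": [{"xyz": [-1,-0.8,0],"turn": 0,"hand": 45},{"xyz": [-2,-1.6,0],"turn": 0,"hand": 45},{"xyz": [-3,-2.4,0],"turn": 0,"hand": 45},{"xyz": [-4,-3,0],"turn": 0,"hand": 45},{"xyz": [-5,-3.2,0],"turn": 0,"hand": 45},{"xyz": [-5.5,-3.2,0],"turn": 0,"hand": 45},{"xyz": [-5.5,-3.2,0],"turn": 0,"hand": 45}]}}

```text
t: 26.3
position: [0.25, -0.5855, 0.2678]
tcp_rot: [-0.506, -3.1, -0.001]
wrist_force: [0.8, -0.7, -0.5]
opening: 0.451
finger_force: 0.0
```

```bash
python3 - <<'E'
from h import *
np.set_printoptions(linewidth=150)
T=avg("top",4).mean(2);print(T[216:241,441:466].astype(int))
print([proj("top",[.468+.018*np.cos(np.radians(13+a)),-.2195+.018*np.sin(np.radians(13+a)),.125]).round(1).tolist() for a in (0,75,149)])
T0=np.load("T.npy").mean(2);d=np.abs(T-T0);print([ (n,d[y-12:y+12,x-12:x+12].max().round()) for n,x,y in(("tomato",305,167),("mill",329,145),("shaker",329,171),("mug",182,235))])
E
```

```text
[[147 147 150 149 149 146 146 140 129 117 110 111 114 126 136 123 118 138 148 148 148 150 150 149 148]
 [147 146 149 149 149 135 112  97  91  75  63  63  65  74  79  66  68  91 106 132 148 149 149 149 146]
 [146 146 148 150 135 104  81  67  52  41  46  50  49  42  21  39  50  54  54  90 133 148 150 150 147]
 [147 146 140 117  94  80  65  47  39  43  43  49  44  29  17  44  53  46  39  73 127 149 150 149 148]
 [147 147 126  87  72  60  45  42  43  48  46  45  34  19  24  47  49  45  34  59 124 148 149 150 148]
 [148 133 100  75  64  39  39  42  46  45  45  47  32  13  37  50  46  41  33  38  90 134 148 149 149]
 [141 110  78  71  50  39  47  44  43  44  44  41  28  17  43  51  42  36  32  37  55 100 139 150 148]
 [138 104  73  61  36  40  46  44  44  43  45  33  14  26  44  46  42  32  38  40  46  60 123 149 149]
 [127  84  74  54  33  42  44  44  45  44  43  34  19  37  47  44  38  32  36  42  42  44  98 137 149]
 [121  72  61  36  36  45  41  45  44  42  42  28  20  40  46  40  34  34  38  40  38  39  87 134 150]
 [116  68  58  28  38  45  44  40  42  44  35  18  26  43  64  57  35 
[... 938 characters left out ...]
  98 134 147 147 149]
 [149 147 147 144 126  85  43  42  38  37  38  37  30  27  34  34  35  39  42  93 129 144 147 147 148]
 [148 147 148 147 144 136 104  55  41  39  39  40  38  38  38  42  40  70 117 138 145 147 146 147 149]
 [148 147 148 148 147 145 118  76  68  59  51  47  42  44  54  78 114 135 142 146 146 146 146 147 148]
 [148 148 148 147 146 145 115  70  72  77  76  74  74 112 132 136 143 146 147 146 146 147 146 146 147]
 [146 147 148 148 147 145 115  53  68  83  83  82 116 142 146 147 145 146 148 148 146 147 147 147 148]]
[[454.6, 218.1], [449.8, 223.8], [454.3, 230.2]]
[('tomato', np.float64(4.0)), ('mill', np.float64(36.0)), ('shaker', np.float64(26.0)), ('mug', np.float64(5.0))]
```

```bash
python3 -c "
from workcell import arm
print(arm.close_job())"
```

```text
the job is handed in; nothing more can be done
None
```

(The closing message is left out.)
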